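# Open the desiccator and put the weighing bottle on the balance

### The arm

A 7-joint arm with a two-finger parallel gripper is mounted at the origin on the work surface. World frame = base frame: x ahead of the robot, y to its left, z up, the work surface at z = 0. Lengths are in m, angles in rad, forces in N, time in s.
With the tool pointing down it reaches from about 0.425 to 0.825 m from the base axis. Payload 3.6 kg.
Tool frame: the origin (TCP) lies at the very end of the fingers, on their centre line; the grasp point (between the pads) lies 19 mm behind it; z points along the fingers, y is the line along which they close (so a half turn about z gives the same grasp; the last joint's range is limited). The gripper opens to 93 mm and grips with 3 to 60 N. Pads are 15 mm wide; open, the fingers measure 128 mm over their backs; the gripper's body (75 mm by 188 mm) begins 65 mm behind the grasp point.
Start: joints at [-1.23, 0.615, -0.013, 1.423, 0.008, 1.103, -0.04], TCP at [0.234, 0.607, 0.219] pointing down, gripper open.
Joint ranges: [-3.12, 3.12], [-0.3, 2.06], [-1.34, 1.32], [0.26, 2.42], [-1.36, 4.5], [0.01, 1.98], [-2.84, 2.84]. Speed limits (rad/s): [2.79, 2.79, 3.14, 3.14, 3.14, 3.14, 3.14].

### API

Orientations are given as a 3x3 rotation matrix whose columns are the frame's x, y, z axes.
In Python, from station import env, optics, close_job gives the robot as it stands.
- The arm moves only by the shell command python3 -m pendant 'ROWS' [OPENING]. ROWS is JSON, one flat list of numbers, 4 for each row, row after row: the shift along the world's x, y, z in cm, then the turn about the world's z in rad. A call has exactly 10 rows; each row shifts and turns the commanded pose from where the row before left it; what a row does not reach is not made up. A row lasts 1/10 s, in which the tool goes at most 50 mm and 8.59 degrees, less where a joint would pass 70% of its speed; a pose out of reach is approached as far as the arm can. A call with a gripper value outside its range is refused whole. OPENING is the opening, from 0 (shut) to 1 (fully open), set as the call begins (- or left out, the last holds). The fingers move at their own pace and stop on an object; the grip force is fixed at half the most. Time passes only in rows, so rows that do not move let the fingers close, or fill a call up. It gives the time, the measured TCP pose, the force, the opening and the grip force at its end, in the units of the state.
- env.sense(): the state, without advancing time (a new reading comes with each control period).
- optics.capture(name): name is "side" or "top"; returns (picture, depth): 420x560x3 uint8, red, green, blue; 420x560 float32, m along the optical axis (not along the pixel's ray), 0 where there is no reading.
- optics.camera_params(name): a dict with "intrinsics" (3x3 intrinsics, pixels), "D" ([k1, k2, p1, p2, k3] as OpenCV has them; the pictures are not rectified), "eye" and "orientation" of the camera in the world. Camera axes: x right, y up, looking along -z (the intrinsics and any distortion apply to the point x, -y, -z); pixel columns grow to the right and rows downward; lengths in m; the calibration is good to about 2 mm. A picture is of the moment at which its call begins. camera_params takes no time and is no camera call.
- close_job(): hands the job in; it is judged then, once.
The state is a dict: "time": time; "qpos": joint angles; "dq": joint speeds; "tau": joint torques, N m; "tcp_pos": TCP position; "tool_rot": TCP orientation; "wrist_force": force on the tool from outside, world axes, zero at the start; "ft_torque": the same for the moment, N m; "width": finger opening in m; "finger_force": force on a finger pad.
Only numpy, scipy, OpenCV 4.12 (cv2) and the standard library are available. Lean on these libraries where they do the work, as an engineer would, in place of code of your own. Each camera call takes 0.05 s, during which the arm holds its last target. There are 200 camera calls.

### The job

Lift the lid off the desiccator by its knob and set it down gently, knob up and flat, in the middle of the empty steel tray. Then take the weighing bottle out of the desiccator and stand it upright in the middle of the balance pan, gently so that the sprung pan is not overloaded. Do not drop either of them or tip the weighing bottle over, and leave the other glassware and tools where they are.

Things in the scene. Friction and masses are not known exactly. Their poses are not given: they have to be found in the camera images.
- desiccator: round aluminium desiccator base fixed to the bench, 160 mm outside diameter, 105 mm high, wall 6 mm (148 mm inside); a steel plate inside is a floor 50 mm above the bench, so 55 mm below the rim. Origin: centre of its underside, z up
- lid: loose aluminium domed lid, 164 mm diameter, 66 mm high with its knob; a plug 140 mm wide and 4 mm deep under its flange drops loosely into the desiccator's mouth. Origin: centre of its underside (bottom of the plug), z up through the knob; it begins with its origin 101 mm above the bench
- lid_knob (a point): middle of the lid's black knob: a plain upright cylinder 24 mm in diameter and 28 mm high, on the lid's axis, 52 mm above the lid's origin; the knob runs from 14 mm below to 14 mm above this point and the dome begins 18 mm below it
- weighing_bottle: closed white porcelain weighing bottle, a cylinder 40 mm in diameter (42 mm at the stopper's edge, 37 to 41 mm up), 48 mm high, about 80 g, standing on the plate inside the desiccator, hidden until the lid is off. Origin: centre of its underside, z up
- tray: empty square steel tray fixed to the bench, 210 x 210 mm outside, walls 4 mm thick and 18 mm high, floor 4 mm thick. Origin: centre of its underside, x and y along its sides
- balance: white laboratory balance fixed to the bench, 240 (its x) x 180 mm, case top 55 mm high, display at its -x end. Origin: centre of its underside
- pan_top (a point): centre of the upper face of the balance's round steel pan, 110 mm diameter, 85 mm above the bench, 35 mm towards +x of the balance's origin in its own frame; it goes down with the pan
- pan (a joint): how far the sprung pan is pressed down, m: 0 free, 0.008 against its stop; 2 N presses it 1 mm; over 0.006 is overload
- flask0: bystander: empty conical glass flask, 66 mm across the base, 106 mm high, neck 24 mm. Origin: centre of its underside
- flask1: bystander: empty conical glass flask, 66 mm across the base, 106 mm high, neck 24 mm. Origin: centre of its underside
- flask2: bystander: empty conical glass flask, 66 mm across the base, 106 mm high, neck 24 mm. Origin: centre of its underside
- wash_bottle: bystander: white plastic wash bottle, 72 mm diameter, 155 mm high, 200 mm with its spout. Origin: centre of its underside
- beaker: bystander: empty glass beaker, 64 mm diameter, 80 mm high. Origin: centre of its underside
- small_jar: bystander: small white porcelain jar with a knobbed cover, 66 mm diameter, 72 mm high. Origin: centre of its underside
- spatula: bystander: thin steel laboratory spatula, 160 mm long, 9 mm wide, 5 mm thick, lying flat along its x. Origin: below its middle
Things that resemble listed ones, but are neither listed nor needed, are in the scene too. What is shaped like the lid but blue is not meant.

How it is judged:
By the outcome, as a careful person would: the job done as asked, in the order asked, and still so for the second after the job is handed in, with the robot touching nothing.
It also fails if it takes over 72 s, if anything falls off the work surface, if the arm or the gripper's body presses on something with over 40 N, if the wrist force passes 120 N, or if a joint passes its speed limit or range.

## Working session

There is one attempt and no reset: what is moved stays moved. The work goes in short steps, Python scripts to look and compute and a shell command to move; the robot and the scene stay as the last step left them, time stands still between calls to the robot, and variables do not carry over. Pictures are saved under pics/ and viewed, at most 10 in all, crops included, and the job is handed in when it is done.

```bash
ls; mkdir -p pics; cat > h.py <<'E'
import numpy as np, cv2
from station import env, optics, close_job
def cap(n):
    im,d=optics.capture(n); return im,d,optics.camera_params(n)
def pts(px,depth,p):
    """pixel list + depth -> world"""
    px=np.asarray(px,float).reshape(-1,1,2); K=np.array(p["intrinsics"],float);D=np.array(p["D"],float)
    u=cv2.undistortPoints(px,K,D).reshape(-1,2)
    d=np.asarray(depth,float).reshape(-1,1)
    c=np.hstack([u[:,:1],-u[:,1:],-np.ones((len(u),1))])*d
    return c@np.array(p["orientation"]).T+np.array(p["eye"])
def ray(px,z,p):
    e=np.array(p["eye"]); r=pts(px,np.ones(np.asarray(px).reshape(-1,2).shape[0]),p)-e
    return e+r*((z-e[2])/r[:,2])[:,None]
def cloud(d,p):
    v,u=np.mgrid[0:d.shape[0],0:d.shape[1]]
    return pts(np.stack([u,v],-1).reshape(-1,2),d.ravel(),p).reshape(*d.shape,3)
E
python3 - <<'E'
from h import *
for n in("top","side"):
    im,d,p=cap(n); cv2.imwrite(f"pics/{n}0.png",im[:,:,::-1]); np.savez(f"{n}0.npz",im=im,d=d); print(n,p["eye"],np.round(p["orientation"],3).tolist(),np.round(p["intrinsics"],1).tolist(),p["D"])
s=env.sense();print(s["time"],s["tcp_pos"],s["tool_rot"],s["width"])
E
```

```text
pics
top [ 0.39133636 -0.09416338  1.3316499 ] [[0.004, 0.995, -0.095], [-1.0, 0.004, 0.001], [0.001, 0.095, 0.995]] [[449.9, 0.0, 268.6], [0.0, 449.9, 208.2], [0.0, 0.0, 1.0]] [-0.12464551  0.          0.          0.          0.        ]
side [ 0.23799401 -1.11840727  0.87611116] [[0.969, 0.148, -0.197], [-0.247, 0.568, -0.785], [-0.004, 0.81, 0.587]] [[469.2, 0.0, 278.2], [0.0, 469.2, 212.2], [0.0, 0.0, 1.0]] [-0.03385228  0.          0.          0.          0.        ]
0.1 [0.23344479 0.6058805  0.21761643] [[-9.33152080e-01  3.59480951e-01 -8.00902307e-04]
 [ 3.59481843e-01  9.33149637e-01 -2.13542563e-03]
 [-2.02831401e-05 -2.28058671e-03 -9.99997399e-01]] 0.09293767512218058
```

View pics/top0.png

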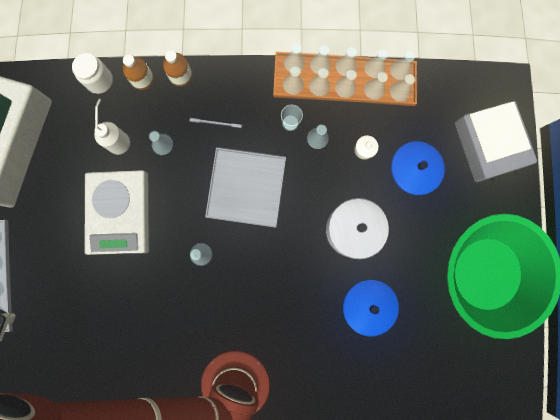

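View pics/side0.png

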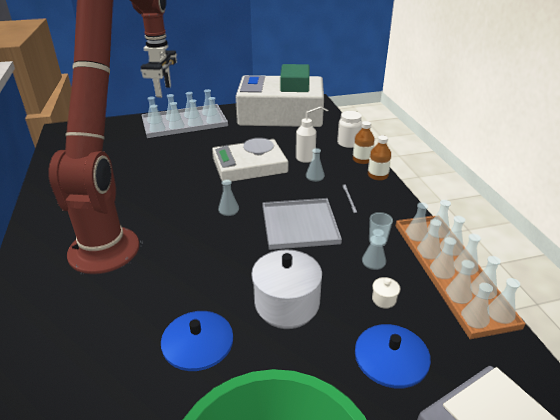

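The top view shows the silver lid at about (358,228) with its knob at (361,228). The tray is at (246,188), the balance pan at (111,199), and there are flasks at (201,254), (161,143) and (318,136). The side view confirms that the silver pot under the lid is the desiccator, with its knob at (287,260). Next I'll measure these.

```bash
python3 - <<'E'
from h import *
for n in("top","side"):
    f=np.load(f"{n}0.npz");d=f["d"];im=f["im"];p=optics.camera_params(n);P=cloud(d,p);Z=P[...,2]
    ok=d>0
    def rep(name,m):
        q=P[m&ok]; 
        if len(q)<5: print(n,name,len(q));return
        (c,r)=cv2.minEnclosingCircle(q[:,:2].astype(np.float32)); rr=cv2.minAreaRect(q[:,:2].astype(np.float32))
        print(n,name,len(q),"med",np.median(q,0).round(4),"circ",np.round(c,4),round(r,4),"rect",np.round(rr[0],4),np.round(rr[1],4),round(rr[2],1))
    def box(u0,u1,v0,v1):
        m=np.zeros(d.shape,bool);m[v0:v1,u0:u1]=1;return m
    B=(dict(k=(320,400,190,265),t=(198,294,140,235),b=(78,156,165,260)) if n=="top" else dict(k=(245,330,245,300),t=(255,348,193,250),b=(205,295,130,185)))
    b={k:box(*v) for k,v in B.items()}
    dark=im.max(2)<60
    rep("knobtop",b["k"]&(Z>.160)&(Z<.175)); rep("lid",b["k"]&(Z>.10)&(Z<.16)&~dark)
    rep("tray",b["t"]&(Z>.001)&(Z<.03)&~dark); rep("trayrim",b["t"]&(Z>.013)&(Z<.03)&~dark)
    rep("case",b["b"]&(Z>.047)&(Z<.063)); rep("pan",b["b"]&(Z>.078)&(Z<.1))
    # ray-based
    if n=="top":
        g=(b["k"]&~dark).astype(np.uint8); cs=cv2.findContours(g,0,1)[0];c=max(cs,key=cv2.contourArea).reshape(-1,2)
        w=ray(c,.107,p)[:,:2].astype(np.float32);print("lid ray",cv2.fitEllipse(w))
        g=(b["t"]&~dark).astype(np.uint8);c=max(cv2.findContours(g,0,1)[0],key=cv2.contourArea).reshape(-1,2)
        print("tray ray",cv2.minAreaRect(ray(c,.018,p)[:,:2].astype(np.float32)))
        g=(box(350,372,215,240)&dark).astype(np.uint8);v,u=np.nonzero(g);print("knob dark ray",ray(np.c_[u,v],.167,p).mean(0),len(u))
    for nm,bb in (dict(f_a=(188,215,240,268),f_b=(147,176,128,156),f_c=(305,330,122,150),wash=(90,132,95,155),blue1=(340,402,278,338),blue2=(388,447,138,196),beak=(278,304,102,132),spat=(186,245,115,130)).items() if n=="top" else []):
        rep(nm,box(*bb)&(Z>.004)&(Z<.3))
E
```

```text
top knobtop 59 med [ 0.4513 -0.3392  0.1687] circ [ 0.452  -0.3394] 0.0114 rect [ 0.4513 -0.3393] [0.0211 0.0199] 1.0
top lid 2712 med [ 0.4527 -0.3346  0.1282] circ [ 0.4531 -0.3398] 0.0817 rect [ 0.4545 -0.34  ] [0.1627 0.1582] 89.8
top tray 5479 med [ 0.5799 -0.0319  0.0051] circ [ 0.5752 -0.0434] 0.1711 rect [ 0.5826 -0.0263] [0.2836 0.2835] 89.9
top trayrim 430 med [ 0.589  -0.0216  0.0189] circ [ 0.5794 -0.0264] 0.1478 rect [ 0.5801 -0.0265] [0.2108 0.2117] 82.1
top case 3258 med [0.4834 0.335  0.056 ] circ [0.5007 0.3555] 0.1476 rect [0.5011 0.3518] [0.242  0.1793] 2.1
top pan 1154 med [0.5344 0.3533 0.0856] circ [0.5358 0.3537] 0.0566 rect [0.5355 0.3539] [0.1092 0.1088] 18.6
lid ray ((0.45835670828819275, -0.3483482897281647), (0.23698638379573822, 0.25356388092041016), 4.494478225708008)
tray ray ((0.5833954215049744, -0.02707323431968689), (0.2802145481109619, 0.2745766043663025), 89.89210510253906)Traceback (most recent call last):
  File "<stdin>", line 24, in <module>
  File "h.py", line 13, in ray
    e=np.array(p["eye"]); r=pts(px,np.ones(np.asarray(px).reshape(-1,2).shape[0]),p)-e
                            ~~~^^^^^^^^^^^^^^^^^^^^^^^^^^^^^^^^^^^^^^^^^^^^^^^^^^^^^
  File "h.py", line 8, in pts
    u=cv2.undistortPoints(px,K,D).reshape(-1,2)
      ~~~~~~~~~~~~~~~~~~~^^^^^^^^
cv2.error: OpenCV(4.12.0) /io/opencv/modules/calib3d/src/undistort.dispatch.cpp:347: error: (-215:Assertion failed) CV_IS_MAT(_src) && CV_IS_MAT(_dst) && (_src->rows == 1 || _src->cols == 1) && (_dst->rows == 1 || _dst->cols == 1) && _src->cols + _src->rows - 1 == _dst->rows + _dst->cols - 1 && (CV_MAT_TYPE(_src->type) == CV_32FC2 || CV_MAT_TYPE(_src->type) == CV_64FC2) && (CV_MAT_TYPE(_dst->type) == CV_32FC2 || CV_MAT_TYPE(_dst->type) == CV_64FC2) in function 'cvUndistortPointsInternal'
```

```bash
python3 - <<'E'
from h import *
for n in("top","side"):
    f=np.load(f"{n}0.npz");d=f["d"];p=optics.camera_params(n);P=cloud(d,p);X,Y,Z=P[...,0],P[...,1],P[...,2]
    def rep(name,c,R,z0,z1):
        m=(d>0)&(np.hypot(X-c[0],Y-c[1])<R)&(Z>z0)&(Z<z1);q=P[m]
        if len(q)<5: print(n,name,len(q));return
        (cc,r)=cv2.minEnclosingCircle(q[:,:2].astype(np.float32)); rr=cv2.minAreaRect(q[:,:2].astype(np.float32))
        print(n,name,len(q),"zmed/max",q[:,2].mean().round(4),q[:,2].max().round(3),"circ",np.round(cc,4),round(r,4),"rect",np.round(rr[0],4),np.round(rr[1],4),round(rr[2],1))
    rep("knob",(.4513,-.3393),.03,.162,.175);rep("lidflange",(.4531,-.3398),.1,.095,.115);rep("trayrim",(.58,-.0265),.16,.013,.024);rep("pan",(.5358,.3538),.07,.08,.09)
    rep("case",(.5,.352),.17,.049,.06)
    # tall objects on map
    m=((d>0)&(Z>.03)&(Z<.35)&(X>.2)&(X<.9)&(Y>-.6)&(Y<.6)); g=np.zeros((70,120),np.uint8)
    g[((X[m]-.2)*100).astype(int),((Y[m]+.6)*100).astype(int)]=1
    k,l,st,c=cv2.connectedComponentsWithStats(g)
    for i in range(1,k):
        if st[i,4]>6:
            s=m.copy();s[m]=l[((X[m]-.2)*100).astype(int),((Y[m]+.6)*100).astype(int)]==i
            q=P[s];print("  obj x%.2f..%.2f y%.2f..%.2f zmax%.2f"%(q[:,0].min(),q[:,0].max(),q[:,1].min(),q[:,1].max(),q[:,2].max()))
E
```

```text
top knob 58 zmed/max 0.1687 0.173 circ [ 0.452  -0.3394] 0.0114 rect [ 0.4513 -0.3397] [0.0211 0.019 ] 1.0
top lidflange 65 zmed/max 0.1131 0.115 circ [ 0.4531 -0.3398] 0.0815 rect [ 0.4553 -0.3388] [0.1591 0.1572] 86.4
top trayrim 416 zmed/max 0.0186 0.024 circ [ 0.5794 -0.0264] 0.1478 rect [ 0.5801 -0.0265] [0.2108 0.2117] 82.1
top pan 1105 zmed/max 0.0855 0.09 circ [0.5357 0.3541] 0.0563 rect [0.5355 0.3539] [0.1092 0.1088] 18.6
top case 2916 zmed/max 0.0556 0.06 circ [0.5024 0.3537] 0.1469 rect [0.501 0.352] [0.2417 0.1788] 2.2
  obj x0.20..0.29 y-0.45..-0.33 zmax0.07
  obj x0.20..0.25 y0.51..0.54 zmax0.35
  obj x0.26..0.39 y-0.60..-0.59 zmax0.12
  obj x0.36..0.40 y0.08..0.13 zmax0.11
  obj x0.38..0.53 y-0.42..-0.26 zmax0.17
  obj x0.38..0.62 y0.26..0.45 zmax0.09
  obj x0.58..0.71 y-0.60..-0.48 zmax0.07
  obj x0.66..0.73 y-0.41..-0.35 zmax0.08
  obj x0.68..0.79 y0.33..0.40 zmax0.21
  obj x0.68..0.73 y0.20..0.25 zmax0.11
  obj x0.70..0.76 y-0.27..-0.22 zmax0.11
  obj x0.75..0.81 y-0.19..-0.13 zmax0.09
  obj x0.79..0.86 y0.58..0.60 zmax0.15
  obj x0.85..0.90 y-0.52..-0.47 zmax0.12

[... 884 characters left out ...]
0..-0.58 zmax0.12
  obj x0.35..0.41 y0.08..0.12 zmax0.11
  obj x0.37..0.53 y-0.43..-0.26 zmax0.17
  obj x0.38..0.62 y0.25..0.44 zmax0.09
  obj x0.58..0.70 y-0.60..-0.49 zmax0.07
  obj x0.66..0.73 y-0.42..-0.35 zmax0.08
  obj x0.68..0.73 y0.19..0.24 zmax0.11
  obj x0.68..0.79 y0.32..0.38 zmax0.20
  obj x0.70..0.75 y-0.27..-0.23 zmax0.11
  obj x0.75..0.81 y-0.19..-0.13 zmax0.08
  obj x0.78..0.86 y0.58..0.60 zmax0.15
  obj x0.85..0.90 y-0.53..-0.47 zmax0.12
  obj x0.86..0.90 y-0.45..-0.40 zmax0.12
  obj x0.86..0.90 y-0.36..-0.31 zmax0.12
  obj x0.86..0.90 y-0.28..-0.23 zmax0.12
  obj x0.87..0.90 y-0.20..-0.15 zmax0.12
  obj x0.87..0.90 y0.40..0.47 zmax0.13
  obj x0.88..0.90 y0.27..0.32 zmax0.11
```

Both views agree: knob at (0.453,-0.340), tray centre at (0.580,-0.027) and pan at (0.536,0.354). All the heights match the given sizes. I'll travel to the knob along an arc around the base.

```bash
python3 -m pendant '[2.7,-2.1,0.4,-0.09,2.7,-2.1,0.4,-0.09,2.7,-2.1,0.4,-0.09,2.7,-2.1,0.4,-0.09,2.7,-2.1,0.4,-0.09,2.7,-2.1,0.4,-0.09,2.7,-2.1,0.4,-0.09,2.7,-2.1,0.4,-0.09,2.7,-2.1,0.4,-0.09,2.7,-2.1,0.4,-0.09]' 1
python3 -m pendant '[1.2,-4,0,-0.09,1.2,-4,0,-0.09,1.2,-4,0,-0.09,1.2,-4,0,-0.09,1.2,-4,0,-0.09,1.2,-4,0,-0.09,1.2,-4,0,-0.09,1.2,-4,0,-0.09,1.2,-4,0,-0.09,1.2,-4,0,-0.09]'
```

```text
time: 1.1
tcp_pos: [0.5043, 0.3954, 0.2582]
tool_rot: [[-0.295, 0.955, -0.001], [0.955, 0.295, -0.001], [-0.0, -0.001, -1.0]]
wrist_force: [-0.2, -0.0, -0.2]
width: 0.0929
finger_force: 0.0
time: 2.1
tcp_pos: [0.6236, -0.0048, 0.2582]
tool_rot: [[0.565, 0.825, -0.001], [0.825, -0.565, 0.0], [-0.0, -0.001, -1.0]]
wrist_force: [0.8, -0.4, -0.1]
width: 0.0931
finger_force: 0.0
```

```bash
python3 -m pendant '[-1.9,-3.7,-0.5,0,-1.9,-3.7,-0.5,0,-1.9,-3.7,-0.5,0,-1.9,-3.7,-0.5,0,-1.9,-3.7,-0.5,0,-1.9,-3.7,-0.5,0,-1.9,-3.7,-0.5,0,-1.9,-3.7,-0.5,0,-1.9,-3.7,-0.5,0,0,0,0,0]'
```

```text
time: 3.1
tcp_pos: [0.447, -0.3432, 0.2133]
tool_rot: [[0.572, 0.82, -0.004], [0.82, -0.572, -0.004], [-0.006, -0.001, -1.0]]
wrist_force: [-1.4, -0.4, -0.1]
width: 0.0929
finger_force: 0.0
```

```bash
python3 -m pendant '[0,0,-0.9,0,0,0,-0.9,0,0,0,-0.9,0,0,0,-0.9,0,0,0,-0.9,0,0,0,0,0,0,0,0,0,0,0,0,0,0,0,0,0,0,0,0,0]'
```

```text
time: 4.1
tcp_pos: [0.4528, -0.3367, 0.169]
tool_rot: [[0.562, 0.827, 0.001], [0.827, -0.562, -0.0], [0.0, 0.001, -1.0]]
wrist_force: [-0.8, -1.0, -0.2]
width: 0.0924
finger_force: 0.0
```

```bash
python3 -m pendant '[0,-0.1,-0.6,0,0,-0.1,-0.6,0,0,-0.1,-0.6,0,0,0,-0.6,0,0,0,-0.5,0,0,0,0,0,0,0,0,0,0,0,0,0,0,0,0,0,0,0,0,0]'
python3 -m pendant '[0,0,0,0,0,0,0,0,0,0,0,0,0,0,0,0,0,0,0,0,0,0,0,0,0,0,0,0,0,0,0,0,0,0,0,0,0,0,0,0]' 0
```

```text
time: 5.1
tcp_pos: [0.4528, -0.3396, 0.1399]
tool_rot: [[0.562, 0.827, 0.0], [0.827, -0.562, -0.0], [0.0, 0.0, -1.0]]
wrist_force: [0.6, 0.0, 0.3]
width: 0.0929
finger_force: 0.0
time: 6.1
tcp_pos: [0.453, -0.3397, 0.1397]
tool_rot: [[0.562, 0.827, 0.001], [0.827, -0.562, -0.001], [-0.0, 0.001, -1.0]]
wrist_force: [0.9, -0.3, -0.6]
width: 0.0235
finger_force: 30.0
```

```bash
python3 -m pendant '[0,0,0.4,0,0,0,0.8,0,0,0,1,0,0,0,1,0,0,0,1,0,0,0,1,0,0,0,0.8,0,0,0,0.4,0,0,0,0,0,0,0,0,0]'
```

```text
time: 7.1
tcp_pos: [0.4525, -0.3392, 0.2033]
tool_rot: [[0.562, 0.827, -0.001], [0.827, -0.562, 0.001], [0.0, -0.001, -1.0]]
wrist_force: [-0.7, -0.3, -5.0]
width: 0.0234
finger_force: 30.0
```

```bash
python3 -m pendant '[0.2,0.5,0,0,0.4,1,0,0,0.6,1.5,0,0,0.8,2,0,0,0.8,2,0,0,0.8,2,0,0,0.8,2,0,0,0.8,2,0,0,0.8,2,0,0,0.8,2,0,0]'
python3 -m pendant '[0.8,2,0,0,0.8,2,0,0,0.8,2,0,0,0.8,2,0,0,0.8,2,0,0,0.7,1.6,0,0,0.6,1.2,0,0,0.4,0.9,0,0,0.2,0.5,0,0,0.1,0.1,0,0]'
```

```text
time: 8.1
tcp_pos: [0.5211, -0.1672, 0.2033]
tool_rot: [[0.561, 0.828, -0.001], [0.828, -0.561, 0.001], [0.001, -0.001, -1.0]]
wrist_force: [0.5, -0.3, -4.8]
width: 0.0232
finger_force: 30.0
time: 9.1
tcp_pos: [0.5807, -0.0262, 0.2035]
tool_rot: [[0.562, 0.827, -0.0], [0.827, -0.562, -0.0], [-0.0, -0.0, -1.0]]
wrist_force: [-0.0, 0.1, -4.6]
width: 0.024
finger_force: 30.0
```

```bash
python3 -m pendant '[0,0,-0.5,0,0,0,-1,0,0,0,-1.2,0,0,0,-1.2,0,0,0,-1.2,0,0,0,-1.2,0,0,0,-1.2,0,0,0,-0.5,0,0,0,0,0,0,0,0,0]'
python3 - <<'E'
from h import *
im,d,p=cap("top");P=cloud(d,p);X,Y,Z=P[...,0],P[...,1],P[...,2]
cv2.imwrite("pics/top1.png",im[:,:,::-1])
def mid(n,m):
    q=P[m];print(n,len(q),cv2.minEnclosingCircle(q[:,:2].astype(np.float32)),q[:,2].mean())
m=(d>0)&(np.hypot(X-.453,Y+.34)<.07)&(Z>.07)&(Z<.115);mid("bottle",m)
im2,d2,p2=cap("side");P2=cloud(d2,p2);cv2.imwrite("pics/side1.png",im2[:,:,::-1])
m=(d2>0)&(np.hypot(P2[...,0]-.453,P2[...,1]+.34)<.068)&(P2[...,2]>.07)&(P2[...,2]<.103);P=P2;mid("bottle side",m)
E
```

```text
time: 10.1
tcp_pos: [0.5811, -0.0266, 0.1239]
tool_rot: [[0.562, 0.827, 0.001], [0.827, -0.562, -0.0], [0.0, 0.001, -1.0]]
wrist_force: [0.1, -0.6, -4.0]
width: 0.0237
finger_force: 30.0
bottle 177 ((0.4578402638435364, -0.35024014115333557), 0.02049723081290722) 0.09712295017489496
bottle side 287 ((0.45658576488494873, -0.35291698575019836), 0.021522773429751396) 0.09176785363090784
```

The bottle is visible at (0.457,-0.3515) with its top at 0.097, which matches both views and the given size. Next I'll lower the lid.

```bash
python3 -m pendant '[0,0,-0.5,0,0,0,-1,0,0,0,-1.2,0,0,0,-1.2,0,0,0,-1.2,0,0,0,-1.2,0,0,0,-0.8,0,0,0,-0.5,0,0,0,0,0,0,0,0,0]'
```

```text
time: 11.2
tcp_pos: [0.5811, -0.0266, 0.0479]
tool_rot: [[0.562, 0.827, 0.001], [0.827, -0.562, -0.0], [0.0, 0.001, -1.0]]
wrist_force: [-0.8, -0.3, -4.7]
width: 0.0236
finger_force: 30.0
```

```bash
python3 -m pendant '[0,0,-0.05,0,0,0,-0.05,0,0,0,-0.05,0,0,0,-0.05,0,0,0,-0.05,0,0,0,-0.05,0,0,0,-0.05,0,0,0,-0.05,0,0,0,0,0,0,0,0,0]'
```

```text
time: 12.2
tcp_pos: [0.5807, -0.0265, 0.0436]
tool_rot: [[0.562, 0.827, -0.0], [0.827, -0.562, 0.0], [0.0, -0.0, -1.0]]
wrist_force: [1.5, -0.3, -4.8]
width: 0.0237
finger_force: 30.0
```

```bash
python3 -m pendant '[0,0,-0.03,0,0,0,-0.03,0,0,0,-0.03,0,0,0,-0.03,0,0,0,0,0,0,0,0,0,0,0,0,0,0,0,0,0,0,0,0,0,0,0,0,0]'
```

```text
time: 13.2
tcp_pos: [0.5807, -0.0265, 0.0425]
tool_rot: [[0.562, 0.827, 0.0], [0.827, -0.562, 0.0], [0.0, -0.0, -1.0]]
wrist_force: [0.5, -0.3, -5.8]
width: 0.0236
finger_force: 30.0
```

```bash
python3 -m pendant '[0,0,-0.03,0,0,0,-0.03,0,0,0,-0.03,0,0,0,0,0,0,0,0,0,0,0,0,0,0,0,0,0,0,0,0,0,0,0,0,0,0,0,0,0]'
```

```text
time: 14.2
tcp_pos: [0.5807, -0.0265, 0.0423]
tool_rot: [[0.562, 0.827, 0.0], [0.827, -0.562, 0.0], [0.001, -0.0, -1.0]]
wrist_force: [-3.1, 1.0, 5.4]
width: 0.0235
finger_force: 30.0
```

```bash
python3 -m pendant '[0,0,0.05,0,0,0,0,0,0,0,0,0,0,0,0,0,0,0,0,0,0,0,0,0,0,0,0,0,0,0,0,0,0,0,0,0,0,0,0,0]'
python3 -m pendant '[0,0,0,0,0,0,0,0,0,0,0,0,0,0,0,0,0,0,0,0,0,0,0,0,0,0,0,0,0,0,0,0,0,0,0,0,0,0,0,0]' 0.9
python3 -m pendant '[0,0,0.5,0,0,0,1,0,0,0,2,0,0,0,2,0,0,0,2,0,0,0,2,0,0,0,2,0,0,0,2,0,0,0,2,0,0,0,2,0]'
```

```text
time: 15.2
tcp_pos: [0.5807, -0.0265, 0.0423]
tool_rot: [[0.562, 0.827, 0.0], [0.827, -0.562, 0.0], [0.0, -0.0, -1.0]]
wrist_force: [-2.7, 0.9, 5.5]
width: 0.0233
finger_force: 30.0
time: 16.2
tcp_pos: [0.5807, -0.0265, 0.042]
tool_rot: [[0.562, 0.827, 0.0], [0.827, -0.562, 0.0], [0.0, -0.0, -1.0]]
wrist_force: [-0.2, -0.0, -0.4]
width: 0.0834
finger_force: 0.0
time: 17.2
tcp_pos: [0.5806, -0.0266, 0.2189]
tool_rot: [[0.562, 0.827, 0.001], [0.827, -0.562, 0.0], [0.001, 0.001, -1.0]]
wrist_force: [-0.1, -0.5, 0.2]
width: 0.0838
finger_force: 0.0
```

```bash
python3 -m pendant '[-0.6,-1.5,-0.3,0,-1.3,-3.5,-0.3,0,-1.4,-3.8,-0.3,0,-1.5,-3.9,-0.3,0,-1.5,-3.9,-0.3,0,-1.5,-3.9,-0.3,0,-1.5,-3.9,-0.3,0,-1.4,-3.8,-0.3,0,-1.1,-2.8,-0.3,0,-0.5,-1.5,-0.3,0]' 0.65
python3 -m pendant '[0,0,-0.5,0,0,0,-0.8,0,0,0,-0.8,0,0,0,-0.8,0,0,0,-0.8,0,0,0,-0.5,0,0,0,-0.3,0,0,0,0,0,0,0,0,0,0,0,0,0]'
python3 - <<'E'
from h import *
for n in ("top","side"):
    im,d,p=cap(n);P=cloud(d,p);X,Y,Z=P[...,0],P[...,1],P[...,2]
    cv2.imwrite(f"pics/{n}2.png",im[:,:,::-1])
    m=(d>0)&(np.hypot(X-.5805,Y+.0265)<.095)&(Z>.022)&(Z<.05);q=P[m];print(n,"lid",cv2.minEnclosingCircle(q[:,:2].astype(np.float32)))
    m=(d>0)&(np.hypot(X-.5805,Y+.0265)<.03)&(Z>.06)&(Z<.08);q=P[m];print("knob",q.mean(0),q[:,2].max())
E
```

```text
time: 18.2
tcp_pos: [0.4536, -0.3557, 0.1867]
tool_rot: [[0.568, 0.823, -0.002], [0.823, -0.568, -0.002], [-0.003, -0.001, -1.0]]
wrist_force: [0.5, -0.4, 0.1]
width: 0.0606
finger_force: 0.0
time: 19.2
tcp_pos: [0.4578, -0.3518, 0.1424]
tool_rot: [[0.562, 0.827, 0.001], [0.827, -0.562, -0.0], [-0.0, 0.001, -1.0]]
wrist_force: [0.4, 0.1, 0.7]
width: 0.0605
finger_force: 0.0
top lid ((0.5795891880989075, -0.026222040876746178), 0.08153487741947174)
knob [ 0.57904579 -0.02673244  0.07131002] 0.07840062669652514
side lid ((0.5986690521240234, -0.02995501458644867), 0.06884301453828812)<stdin>:6: RuntimeWarning: Mean of empty slice.
  ret = um.true_divide(
Traceback (most recent call last):
ValueError: zero-size array to reduction operation maximum which has no identity
```

View pics/side2.png

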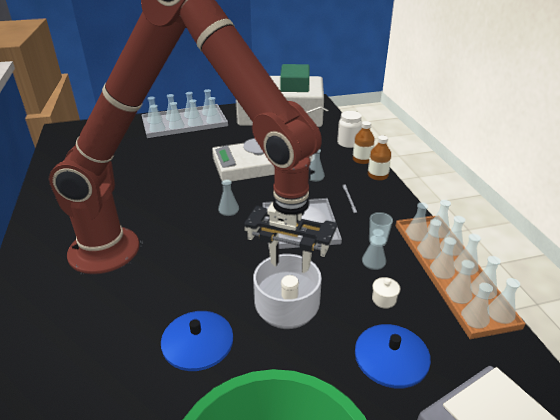

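The lid lies flat in the middle of the tray. The gripper is over the open desiccator with the bottle visible at (289,288), so I can descend.

```bash
python3 -m pendant '[0,0,-0.6,0,0,0,-1.2,0,0,0,-1.4,0,0,0,-1.4,0,0,0,-1.4,0,0,0,-1.2,0,0,0,-0.9,0,0,0,-0.4,0,0,0,-0.2,0,0,0,0,0]'
```

```text
time: 20.3
tcp_pos: [0.4578, -0.3517, 0.0551]
tool_rot: [[0.562, 0.827, 0.0], [0.827, -0.562, -0.0], [-0.0, 0.0, -1.0]]
wrist_force: [-0.2, -0.1, 0.4]
width: 0.0605
finger_force: 0.0
```

```bash
python3 -m pendant '[0,0,0,0,0,0,0,0,0,0,0,0,0,0,0,0,0,0,0,0,0,0,0,0,0,0,0,0,0,0,0,0,0,0,0,0,0,0,0,0]' 0
```

```text
time: 21.3
tcp_pos: [0.4579, -0.3516, 0.0554]
tool_rot: [[0.562, 0.827, 0.0], [0.827, -0.562, -0.0], [0.0, 0.0, -1.0]]
wrist_force: [-0.7, -0.1, 5.6]
width: 0.0403
finger_force: 30.0
```

```bash
python3 -m pendant '[0,0,0.2,0,0,0,0.5,0,0,0,1,0,0,0,1.5,0,0,0,2,0,0,0,2,0,0,0,2,0,0,0,2,0,0,0,2,0,0,0,1.8,0]'
python3 -m pendant '[0.5,0.5,0,0,1,1.5,0,0,1.3,2.5,0,0,1.5,3,0,0,1.5,3,0,0,1.5,3,0,0,1.5,3,0,0,1.5,3,0,0,1.5,3,0,0,1.5,3,0,0]'
python3 - <<'E'
from h import *
s=env.sense();print(s["tcp_pos"],s["width"],s["finger_force"],(np.array([.536,.3537])-s["tcp_pos"][:2])*100)
E
```

```text
time: 22.3
tcp_pos: [0.4576, -0.3516, 0.2066]
tool_rot: [[0.562, 0.827, 0.001], [0.827, -0.562, -0.0], [-0.0, 0.001, -1.0]]
wrist_force: [-0.4, -0.6, -1.3]
width: 0.0398
finger_force: 30.0
time: 23.3
tcp_pos: [0.5907, -0.0942, 0.204]
tool_rot: [[0.562, 0.827, -0.002], [0.827, -0.562, 0.001], [-0.0, -0.002, -1.0]]
wrist_force: [-0.3, -0.7, -0.4]
width: 0.0402
finger_force: 30.0
[ 0.59070888 -0.09423088  0.20396839] 0.040165138491038525 29.99876730144024 [-5.47088754 44.79308776]
```

```bash
python3 -m pendant '[0.3,3,0,0,0,3,0,0,-0.2,3,0,0,-0.4,3,0,0,-0.4,3,0,0,-0.4,3,0,0,-0.4,3,0,0,-0.5,3,0,0,-0.5,3,0,0,-0.5,3,0,0]'
python3 -m pendant '[-0.5,3,0,0,-0.5,3,0,0,-0.5,2.8,0,0,-0.4,2.3,0,0,-0.3,1.8,0,0,-0.2,1.1,0,0,-0.1,0.7,0,0,0,0.3,0,0,0,0,0,0,0,0,0,0]'
```

```text
time: 24.3
tcp_pos: [0.5595, 0.2054, 0.2039]
tool_rot: [[0.562, 0.827, -0.002], [0.827, -0.562, -0.0], [-0.001, -0.001, -1.0]]
wrist_force: [1.5, -0.6, -1.4]
width: 0.0399
finger_force: 30.0
time: 25.3
tcp_pos: [0.5363, 0.3521, 0.2052]
tool_rot: [[0.564, 0.826, 0.0], [0.826, -0.564, -0.001], [-0.0, 0.001, -1.0]]
wrist_force: [0.0, 0.4, -0.5]
width: 0.0396
finger_force: 30.0
```

```bash
python3 - <<'E'
from h import *
for n in ("side","top"):
    im,d,p=cap(n);P=cloud(d,p);X,Y,Z=P[...,0],P[...,1],P[...,2]
    s=env.sense();t=s["tcp_pos"];print(t,s["width"])
    cv2.imwrite(f"pics/{n}3.png",im[:,:,::-1])
    g=im.astype(int); w=(d>0)&(np.hypot(X-t[0],Y-t[1])<.03)&(Z>t[2]-.012)&(Z<t[2]+.06)&(g.min(2)>130)
    q=P[w]
    if len(q)>5:
        print(n,"white",len(q),"z",np.percentile(q[:,2],[0,2,50,98]).round(4),q.mean(0).round(4))
        v,u=np.nonzero(w);print("px",u.min(),u.max(),v.min(),v.max())
im=cv2.imread("pics/side3.png");cv2.imwrite("pics/side3c.png",cv2.resize(im[60:200,180:320],None,fx=4,fy=4,interpolation=2))
E
```

```text
[0.5362448  0.35215053 0.20524962] 0.040021184416208534
side white 223 z [0.2008 0.2033 0.233  0.2603] [0.5319 0.3417 0.2322]
px 249 264 98 117
[0.53617837 0.35234029 0.20523946] 0.040147402428902294
top white 116 z [0.2004 0.2014 0.2471 0.2524] [0.5285 0.3469 0.2399]
px 82 102 185 203
```

View pics/side3c.png

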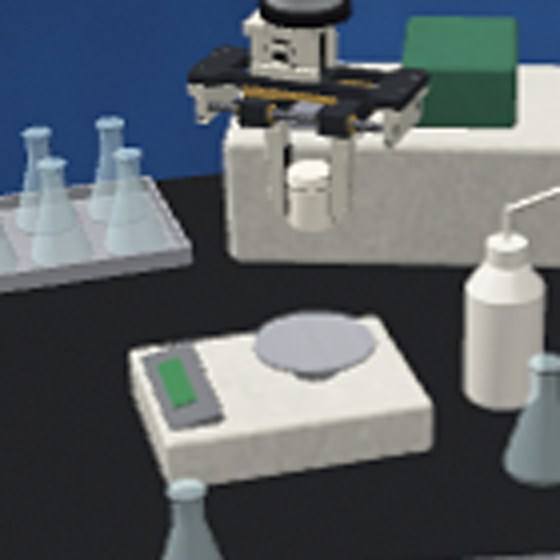

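The bottle is held upright over the pan with its base at about z=0.200, so it should touch at TCP z of about 0.090.

```bash
python3 -m pendant '[0,0.15,-0.6,0,0,0,-1.2,0,0,0,-1.5,0,0,0,-1.6,0,0,0,-1.6,0,0,0,-1.6,0,0,0,-1.2,0,0,0,-0.7,0,0,0,-0.4,0,0,0,-0.2,0]'
```

```text
time: 26.4
tcp_pos: [0.5359, 0.355, 0.0989]
tool_rot: [[0.562, 0.827, 0.0], [0.827, -0.562, 0.0], [0.0, 0.0, -1.0]]
wrist_force: [-1.3, -0.1, -0.9]
width: 0.0402
finger_force: 30.0
```

```bash
python3 -m pendant '[0,0,-0.1,0,0,0,-0.1,0,0,0,-0.1,0,0,0,-0.1,0,0,0,-0.05,0,0,0,0,0,0,0,0,0,0,0,0,0,0,0,0,0,0,0,0,0]'
```

```text
time: 27.4
tcp_pos: [0.5357, 0.355, 0.0946]
tool_rot: [[0.562, 0.827, -0.0], [0.827, -0.562, 0.0], [0.0, -0.0, -1.0]]
wrist_force: [-1.1, 0.2, -1.1]
width: 0.0398
finger_force: 30.0
```

```bash
python3 -m pendant '[0,-0.1,-0.05,0,0,0,-0.05,0,0,0,-0.05,0,0,0,-0.05,0,0,0,-0.05,0,0,0,-0.05,0,0,0,-0.05,0,0,0,0,0,0,0,0,0,0,0,0,0]'
```

```text
time: 28.4
tcp_pos: [0.5357, 0.354, 0.0911]
tool_rot: [[0.562, 0.827, 0.0], [0.827, -0.562, 0.0], [0.0, -0.0, -1.0]]
wrist_force: [0.3, -0.4, -0.8]
width: 0.0401
finger_force: 30.0
```

```bash
python3 -m pendant '[0,0,-0.04,0,0,0,-0.03,0,0,0,-0.03,0,0,0,0,0,0,0,0,0,0,0,0,0,0,0,0,0,0,0,0,0,0,0,0,0,0,0,0,0]'
```

```text
time: 29.4
tcp_pos: [0.5357, 0.354, 0.0901]
tool_rot: [[0.562, 0.827, -0.0], [0.827, -0.562, 0.0], [0.0, -0.0, -1.0]]
wrist_force: [0.6, 0.3, -0.7]
width: 0.0403
finger_force: 30.0
```

```bash
python3 -m pendant '[0,0,-0.03,0,0,0,-0.03,0,0,0,-0.04,0,0,0,0,0,0,0,0,0,0,0,0,0,0,0,0,0,0,0,0,0,0,0,0,0,0,0,0,0]'
python3 - <<'E'
from h import *
f=[]
for i in range(4):
    im,d,p=cap("side"); f.append(env.sense()["wrist_force"][2])
print(f); P=cloud(d,p);X,Y,Z=P[...,0],P[...,1],P[...,2]
m=(d>0)&(np.hypot(X-.536,Y-.354)<.053)&(np.hypot(X-.536,Y-.354)>.03)&(Z>.075)&(Z<.088);print(np.median(Z[m]),m.sum())
E
```

```text
time: 30.4
tcp_pos: [0.5357, 0.354, 0.0891]
tool_rot: [[0.562, 0.827, -0.0], [0.827, -0.562, 0.0], [0.0, -0.0, -1.0]]
wrist_force: [-1.0, -0.8, 1.0]
width: 0.0402
finger_force: 30.0
[np.float64(1.6136598732009084), np.float64(1.7864929550298254), np.float64(1.3195494230016411), np.float64(1.276027210133313)]
0.08486679715158146 158
```

Contact: the force rose about 2.3 N, so the pan is pressed about 1 mm. I'll back off slightly and release.

```bash
python3 -m pendant '[0,0,0.04,0,0,0,0,0,0,0,0,0,0,0,0,0,0,0,0,0,0,0,0,0,0,0,0,0,0,0,0,0,0,0,0,0,0,0,0,0]'
python3 -m pendant '[0,0,0,0,0,0,0,0,0,0,0,0,0,0,0,0,0,0,0,0,0,0,0,0,0,0,0,0,0,0,0,0,0,0,0,0,0,0,0,0]' 0.7
python3 -m pendant '[0,0,0.3,0,0,0,0.6,0,0,0,1,0,0,0,1.5,0,0,0,1.5,0,0,0,1.5,0,0,0,1.5,0,0,0,1.5,0,0,0,1.5,0,0,0,1,0]'
python3 -m pendant '[-0.5,-2,0,0,-0.5,-3,0,0,-0.5,-3,0,0,0,-3,0,0,0,-3,0,0,0,-3,0,0,0,-3,0,0,0,-2,0,0,0,-1,0,0,0,0,0,0]'
python3 - <<'E'
from h import *
for n in ("side","top"):
    im,d,p=cap(n);P=cloud(d,p);X,Y,Z=P[...,0],P[...,1],P[...,2];cv2.imwrite(f"pics/{n}4.png",im[:,:,::-1])
    m=(d>0)&(np.hypot(X-.536,Y-.354)<.05)&(Z>.1)&(Z<.16);q=P[m];print(n,len(q),cv2.minEnclosingCircle(q[:,:2].astype(np.float32)),np.percentile(q[:,2],[5,50,95]))
    m=(d>0)&(np.hypot(X-.5805,Y+.0265)<.095)&(Z>.022)&(Z<.05);q=P[m];print(n,"lid",len(q) and cv2.minEnclosingCircle(q[:,:2].astype(np.float32)))
E
```

```text
time: 31.6
tcp_pos: [0.5357, 0.354, 0.0894]
tool_rot: [[0.562, 0.827, -0.0], [0.827, -0.562, 0.0], [0.0, -0.0, -1.0]]
wrist_force: [-0.5, 0.4, -0.3]
width: 0.0403
finger_force: 30.0
time: 32.6
tcp_pos: [0.5357, 0.354, 0.0894]
tool_rot: [[0.562, 0.827, -0.0], [0.827, -0.562, 0.0], [-0.0, -0.0, -1.0]]
wrist_force: [0.4, 0.8, 0.2]
width: 0.0654
finger_force: 0.0
time: 33.6
tcp_pos: [0.5364, 0.3542, 0.2112]
tool_rot: [[0.562, 0.827, 0.003], [0.827, -0.562, 0.002], [0.003, 0.001, -1.0]]
wrist_force: [-0.2, 0.6, 0.7]
width: 0.0651
finger_force: 0.0
time: 34.6
tcp_pos: [0.5209, 0.1226, 0.2091]
tool_rot: [[0.565, 0.825, 0.001], [0.825, -0.565, 0.0], [0.001, 0.001, -1.0]]
wrist_force: [0.5, -0.2, 0.2]
width: 0.0652
finger_force: 0.0
side 74 ((0.5353260040283203, 0.35273054242134094), 0.023313138633966446) [0.10187953 0.117459   0.13475608]
side lid ((0.5840866565704346, -0.02271312102675438), 0.08879271149635315)
top 219 ((0.536137044429779, 0.3536226451396942), 0.021683013066649437) [0.10818645 0.13153681 0.13668119]
top lid ((0.5794957876205444, -0.026805369183421135), 0.08175435662269592)
```

View pics/side4.png

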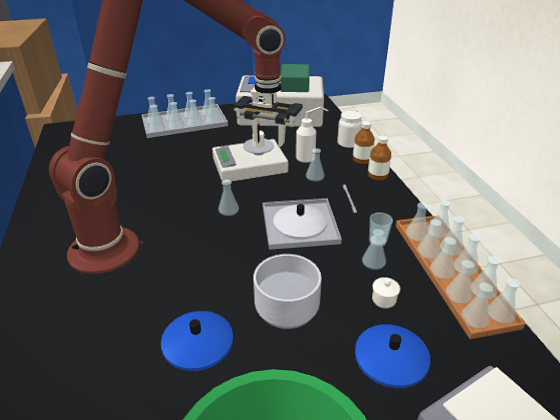

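The lid sits flat in the tray with its knob at (300,210). The bottle stands upright at the pan centre (about (260,138)), and everything else is where it was. I'll hand the job in.

```bash
python3 -c "from station import close_job; print(close_job())"
```

```text
the job is handed in; nothing more can be done
None
```

The job is handed in: the lid lies flat, knob up, in the middle of the tray, and the weighing bottle stands upright in the middle of the balance pan (pressed only about 1 mm), with nothing else disturbed, at about 35 s of the 72 s.

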